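# Rack the cleaned ion source parts in reverse order

### The job

Move the four cleaned ion source parts from the grey drying rack to the orange assembly rack in reverse order, because the last part off goes back on first: the part that stands leftmost on the drying rack goes to the rightmost place of the assembly rack, the next one beside it, and so on. Stand each part upright, foot down, in the middle of its white circle, one part to a circle, and let go of it.

Things in the scene. Friction and masses are not known exactly. Their poses are not given: they have to be found in the camera images.
- steel_sleeve: bright steel sleeve with a dark band and dark bore on top, plain cylinder 30 mm across, about 110 g. Upright; origin at the centre of its underside, z up along its axis; its yaw does not matter. 48 mm tall in all. It starts upright on the red pad.
- ceramic_insulator: white ceramic insulator: stem 28 mm across with two ribs 34 mm across in its lowest 15 mm, about 80 g. Upright; origin at the centre of its underside, z up along its axis; its yaw does not matter. 48 mm tall in all. It starts upright on the blue pad.
- brass_lens: brass lens: foot flange 36 mm across and 12 mm high, stem above it 26 mm across, about 130 g. Upright; origin at the centre of its underside, z up along its axis; its yaw does not matter. 48 mm tall in all. It starts upright on the yellow pad.
- black_holder: black holder with a copper band and copper pin: foot 32 mm across and 8 mm high, stem above it 29 mm across, about 60 g. Upright; origin at the centre of its underside, z up along its axis; its yaw does not matter. 48 mm tall in all. It starts upright on the green pad.
- drying_rack: grey deck, black fins, one coloured pad on each place. 312 x 64 mm (y, x), deck top 30 mm up. Fixed; nearer or farther than the other rack, yaw within 0.17 rad. Origin on the bench under its middle, x away from the robot, y to the robot's left along the row, z up. Places at x = 0, y = +0.108, +0.036, -0.036, -0.108 m; between them fins 3 mm thick, 10 mm high.
- assembly_rack: orange deck, metal fins, a flat white circle (black edge, 52 mm) on each place. 312 x 64 mm (y, x), deck top 30 mm up. Fixed; nearer or farther than the other rack, yaw within 0.17 rad. Origin on the bench under its middle, x away from the robot, y to the robot's left along the row, z up. Places at x = 0, y = +0.108, +0.036, -0.036, -0.108 m; between them fins 3 mm thick, 10 mm high.
- pad_red: round red pad, 48 mm across, 3 mm thick, fixed to a place of the drying rack; origin at the centre of its underside. The steel sleeve starts on it; the pads stand in a different order in each episode and stay put, so they show the starting order.
- pad_blue: round blue pad, 48 mm across, 3 mm thick, fixed to a place of the drying rack; origin at the centre of its underside. The ceramic insulator starts on it; the pads stand in a different order in each episode and stay put, so they show the starting order.
- pad_yellow: round yellow pad, 48 mm across, 3 mm thick, fixed to a place of the drying rack; origin at the centre of its underside. The brass lens starts on it; the pads stand in a different order in each episode and stay put, so they show the starting order.
- pad_green: round green pad, 48 mm across, 3 mm thick, fixed to a place of the drying rack; origin at the centre of its underside. The black holder starts on it; the pads stand in a different order in each episode and stay put, so they show the starting order.
Things that resemble listed ones, but are neither listed nor needed, are in the scene too. What is shaped like the black_holder but pink or turquoise is not meant.

How it is judged:
By the outcome, as a careful person would: the job done as asked, in the order asked, and still so for the second after the job is handed in, with the robot touching nothing.
It also fails if it takes over 104 s, if anything falls off the work surface, if the arm or the gripper's body presses on something with over 40 N, if the wrist force passes 120 N, or if a joint passes its speed limit or range.

### The arm

A 7-joint arm with a two-finger parallel gripper is mounted at the origin on the work surface. World frame = base frame: x ahead of the robot, y to its left, z up, the work surface at z = 0. Lengths are in m, angles in degrees, forces in N, time in s.
With the tool pointing down it reaches from about 0.425 to 0.875 m from the base axis. Payload 4.7 kg.
Tool frame: the origin (TCP) lies between the finger pads; the fingertips stand 8 mm ahead of it and the grasp point (between the pads) lies 11 mm behind it (env.tip_extent is the distance from the TCP to the fingertips, in m); z points along the fingers, y is the line along which they close (so a half turn about z gives the same grasp; the last joint's range is limited). The gripper opens to 87 mm and grips with 3 to 60 N. Pads are 19 mm wide; open, the fingers measure 117 mm over their backs; the gripper's body (75 mm by 190 mm) begins 51 mm behind the grasp point.
Start: joints at [67.844, 18.392, -4.016, 83.108, 1.295, 78.541, -3.26], TCP at [0.254, -0.599, 0.231] pointing down, gripper open.
Joint ranges: [-163.93, 163.93], [-17.29, 119.83], [-79.2, 71.16], [3.27, 140.29], [-89.18, 269.18], [5.43, 117.66], [-154.24, 154.24]. Speed limits (degrees/s): [147.25, 147.25, 180, 180, 180, 180, 180].

### API

Orientations are given as [roll, pitch, yaw] about the fixed x, y, z axes, in that order (R = Rz(yaw) Ry(pitch) Rx(roll)).
In Python, from cell import sensors, vision, workorder, env gives the robot as it stands.
- The arm moves only by the tool drive_tool, never from a script. Its argument "moves" is a list of rows, each an object of numbers: "x", "y", "z": the shift along the tool's x, y, z in mm; "rx", "ry", "rz": the turn, a rotation vector about the tool's x, y, z in rad; "fingers": the closure, from -1 (fully open) to 1 (shut). In form: [{"x": .., "y": .., "z": .., "rx": .., "ry": .., "rz": .., "fingers": ..}, ...]. A call has 1 to 20 rows; each row is the pose to reach, as a shift and turn from the pose commanded when the call began, along the tool's axes at that moment; what a row does not reach only later rows make up. A row lasts 1/8 s, in which the tool goes at most 62.5 mm and 10.7 degrees, less where a joint would pass 70% of its speed; a pose out of reach is approached as far as the arm can. A call with a gripper value outside its range is refused whole. The fingers move at their own pace and stop on an object; "force" is the grip in N (left out, the last holds). Time passes only in rows, so rows that repeat a pose let the fingers close. It gives the time, the measured TCP pose, the force, the opening and the grip force at its end, in the units of the state.
- sensors.get_obs(): the state, without advancing time (a new reading comes with each control period).
- vision.read_camera(name): name is "side" or "top" or "wrist"; returns a dict with "image" (480x640x3 uint8, red, green, blue), "fx", "fy", "cx", "cy" (pixels), "R" (3x3) and "t" (3): a world point X has camera coordinates R X + t. Camera axes: x right, y down, z forward; pixel columns grow to the right and rows downward; lengths in m; the calibration is good to about 2 mm. A picture is of the moment at which its call begins. There is no depth.
- workorder.sign_off(): hands the job in; it is judged then, once.
The state is a dict: "time_s": time; "qpos": joint angles; "joint_velocities": joint speeds; "effort": joint torques, N m; "tool_pos": TCP position; "tool_rot": TCP orientation; "force": force on the tool from outside, world axes, zero at the start; "wrist_torque": the same for the moment, N m; "grip_width": finger opening in m; "grasp_force": force on a finger pad.
Only numpy, scipy, OpenCV 4.12 (cv2) and the standard library are available. Lean on these libraries where they do the work, as an engineer would, in place of code of your own. Each camera call takes 0.05 s, during which the arm holds its last target. There are 200 camera calls.

## Working session

There is one attempt and no reset: what is moved stays moved. The work goes in short steps, Python scripts to look and compute and a tool call to move; the robot and the scene stay as the last step left them, time stands still between calls to the robot, and variables do not carry over. Pictures are saved under pics/ and viewed, at most 14 in all, crops included, and the job is handed in when it is done.

Besides the shell and the picture viewer there is one more tool, called after "Request:" as name(argument=value, ...) on one line, values as JSON. drive_tool: Moves the arm, as the interface text tells. Its arguments: {"type":"object","properties":{"moves":{"type":"array"},"force":{"type":"number"}},"required":["moves"]}

```bash
mkdir -p pics; ls
python3 - <<'E'
from cell import sensors, vision, workorder, env
import cv2,numpy as np
o=sensors.get_obs();print(o['time_s'],o['tool_pos'],o['tool_rot'],o['grip_width'],env.tip_extent)
for n in ['top','side']:
    c=vision.read_camera(n);cv2.imwrite(f'pics/{n}0.png',c['image'][:,:,::-1]);np.savez(f'pics/{n}0.npz',**c)
    print(n,c['fx'],c['cx'],c['cy'],(-c['R'].T@c['t']).round(3),c['R'].round(3).tolist())
E
```

```text
pics
0.0 [ 0.25334716 -0.59802111  0.22948135] [-1.79892882e+02  5.83483088e-03  2.29659137e+01] 0.08684260375214378 0.008
top 531.2965941209286 321.6360881599339 235.14805703134556 [0.455 0.003 0.744] [[0.026, -1.0, 0.011], [-0.998, -0.027, -0.061], [0.062, -0.01, -0.998]]
side 465.31528067110963 316.4142968629061 242.655751989585 [ 0.166 -0.425  0.46 ] [[0.758, -0.652, -0.021], [-0.41, -0.451, -0.792], [0.507, 0.609, -0.61]]
```

View pics/top0.png

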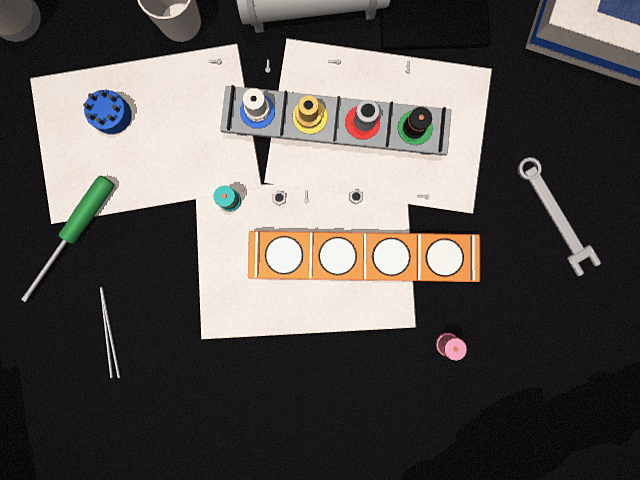

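View pics/side0.png

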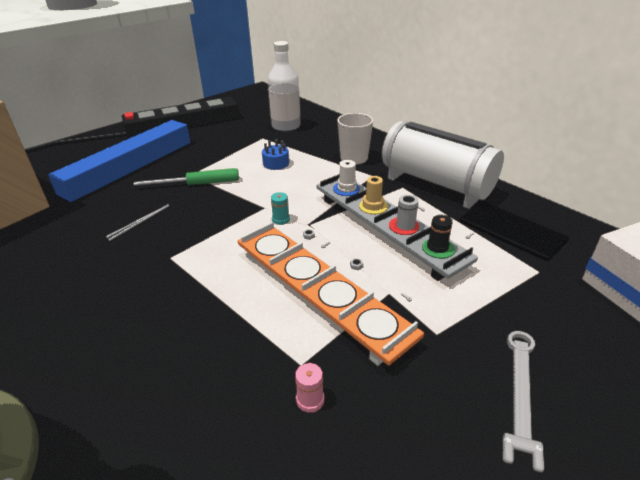

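Top view, left to right on the grey rack: ceramic/blue pad (255,105), brass/yellow (309,112), steel/red (365,117), black/green (417,123). White circles are at (284,255), (338,256), (391,256) and (445,257). Three things have the holder's shape: the black one with copper at (418,122), a turquoise one at (227,197) and a pink one at (452,347). Only the black one fits the description. I'll measure next and confirm it in a crop.

```bash
cat > h.py <<'E'
import numpy as np,cv2
def ray(c,uv,z):
    R,t=c['R'],c['t'];o=-R.T@t
    d=R.T@np.array([(uv[0]-c['cx'])/c['fx'],(uv[1]-c['cy'])/c['fy'],1.])
    return o+d*(z-o[2])/d[2]
def big(m,n=1,lo=30):
    cs,_=cv2.findContours(m.astype(np.uint8),cv2.RETR_EXTERNAL,cv2.CHAIN_APPROX_NONE)
    return sorted([k for k in cs if len(k)>8 and cv2.contourArea(k)>lo],key=cv2.contourArea)[::-1][:n]
HUE={'blue':(100,125),'yellow':(25,34),'red':(0,5),'green':(45,85)}
E
python3 - <<'E'
from h import *
c=dict(np.load('pics/top0.npz'));s=dict(np.load('pics/side0.npz'))
def circles(c,box):
    x0,y0,x1,y1=box;im=c['image'];m=np.zeros(im.shape[:2],bool)
    m[y0:y1,x0:x1]=(im[y0:y1,x0:x1].min(2)>150);out=[]
    for k in big(m,30,250):
        e=cv2.fitEllipse(k)
        if min(e[1])/max(e[1])>.5 and cv2.contourArea(k)/(np.pi*e[1][0]*e[1][1]/4)>.93: out.append(e)
    return sorted(out,key=lambda e:e[0][0])
for n,cc,b in(('top',c,(255,234,473,279)),('side',s,(235,222,425,355))):
    for e in circles(cc,b):print(n,'circ',np.round(e[0],1),np.round(e[1],1),ray(cc,e[0],.0305).round(4))
hsv=cv2.cvtColor(c['image'],cv2.COLOR_RGB2HSV)
roi=np.zeros((480,640),bool);roi[80:160,215:455]=1
for n,(a,b) in HUE.items():
    m=roi&(hsv[...,0]>=a)&(hsv[...,0]<=b)&(hsv[...,1]>120)&(hsv[...,2]>60)
    k=np.vstack(big(m,3));(u,v),r=cv2.minEnclosingCircle(k)
    print(n,round(u,1),round(v,1),round(r,1),'pad',ray(c,(u,v),.033).round(4), 'r mm',r/531*(.744-.033)*1e3)
print('cyl near edge',ray(c,(310,25),.05).round(3))
cv2.imwrite('pics/crop1.png',cv2.resize(c['image'][80:160,215:455,::-1],None,fx=3.3,fy=3.3,interpolation=cv2.INTER_CUBIC))
cv2.imwrite('pics/crop2.png',cv2.resize(s['image'][110:290,290:510,::-1],None,fx=3.3,fy=3.3,interpolation=cv2.INTER_CUBIC))
E
```

```text
top circ [283.5 254.8] [34.3 34.6] [0.4709 0.0463 0.0305]
top circ [337.2 255.5] [34.1 34.8] [ 0.4718 -0.0257  0.0305]
top circ [390.9 256.2] [34.1 34.6] [ 0.4727 -0.098   0.0305]
top circ [444.3 257. ] [33.8 34.6] [ 0.4735 -0.17    0.0305]
side circ [302.  267.2] [20.8 32.4] [ 0.4713 -0.0245  0.0305]
side circ [337.  293.2] [23.9 34.4] [ 0.4721 -0.0967  0.0305]
side circ [377.1 323.3] [27.5 37.7] [ 0.4728 -0.1689  0.0305]
blue 257.0 110.7 17.4 pad [0.6655 0.0881 0.033 ] r mm 23.289659597105896
yellow 309.5 116.1 17.0 pad [0.6601 0.0166 0.033 ] r mm 22.770184597726594
red 362.1 121.6 17.5 pad [ 0.6546 -0.0552  0.033 ] r mm 23.400910361338468
green 414.9 127.2 17.2 pad [ 0.649  -0.1272  0.033 ] r mm 22.97428266880876
cyl near edge [0.779 0.019 0.05 ]
```

View pics/crop1.png

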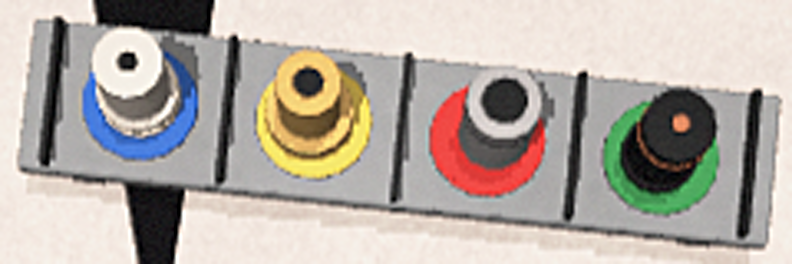

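View pics/crop2.png

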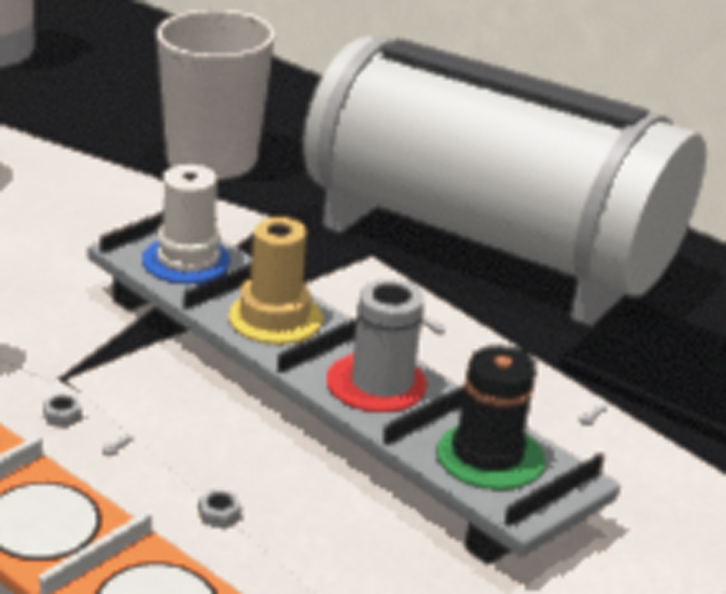

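The crops confirm the four real parts; the holder at (418,122) is black with copper. The pads lie on a line with 72 mm pitch, and so do the circles in both views. Now the part tops (z = 0.081) and the first shift.

```bash
cat >> h.py <<'E'
from scipy.spatial.transform import Rotation as Ro
def shift(o,p,yaw=90):
    R=Ro.from_euler('xyz',o['tool_rot'],degrees=True); G=Ro.from_euler('xyz',[180,0,yaw],degrees=True)
    return (R.inv().apply(np.array(p)-o['tool_pos'])*1e3).round(1),(R.inv()*G).as_rotvec().round(4)
E
python3 - <<'E'
from h import *
from cell import sensors
c=dict(np.load('pics/top0.npz'));s=dict(np.load('pics/side0.npz'))
# tops from the crops (scale 3.3)
T={'cer':((127,62),(190,175)),'brass':((308,82),(279,230)),'steel':((505,98),(390,293)),'black':((681,123),(504,360))}
for n,(a,b) in T.items():
    a=np.array(a)/3.3+(215,80);b=np.array(b)/3.3+(290,110)
    print(n,ray(c,a,.081).round(4),ray(s,b,.081).round(4))
print(shift(sensors.get_obs(),[.666,.088,.2]))
E
```

```text
cer [0.6665 0.0873 0.081 ] [0.6674 0.0884 0.081 ]
brass [0.6607 0.0175 0.081 ] [0.66   0.0178 0.081 ]
steel [ 0.6567 -0.0584  0.081 ] [ 0.6555 -0.0564  0.081 ]
black [ 0.6489 -0.1265  0.081 ] [ 0.65   -0.1244  0.081 ]
(array([ 647.6, -470.6,   30.3]), array([-1.50e-03, -9.00e-04, -1.17e+00]))
```

Request:
drive_tool(moves=[{"x": 62,"y": -45,"z": 3,"rz": -0.15,"fingers": -1},{"x": 120,"y": -87,"z": 6,"rz": -0.3,"fingers": -1},{"x": 648,"y": -471,"z": 30,"rz": -1.17,"fingers": -0.5},{"x": 648,"y": -471,"z": 30,"rz": -1.17,"fingers": -0.5},{"x": 648,"y": -471,"z": 30,"rz": -1.17,"fingers": -0.5},{"x": 648,"y": -471,"z": 30,"rz": -1.17,"fingers": -0.5},{"x": 648,"y": -471,"z": 30,"rz": -1.17,"fingers": -0.5},{"x": 648,"y": -471,"z": 30,"rz": -1.17,"fingers": -0.5},{"x": 648,"y": -471,"z": 30,"rz": -1.17,"fingers": -0.5},{"x": 648,"y": -471,"z": 30,"rz": -1.17,"fingers": -0.5},{"x": 648,"y": -471,"z": 30,"rz": -1.17,"fingers": -0.5},{"x": 648,"y": -471,"z": 30,"rz": -1.17,"fingers": -0.5},{"x": 648,"y": -471,"z": 30,"rz": -1.17,"fingers": -0.5},{"x": 648,"y": -471,"z": 30,"rz": -1.17,"fingers": -0.5},{"x": 648,"y": -471,"z": 30,"rz": -1.17,"fingers": -0.5},{"x": 648,"y": -471,"z": 30,"rz": -1.17,"fingers": -0.5},{"x": 648,"y": -471,"z": 30,"rz": -1.17,"fingers": -0.5},{"x": 648,"y": -471,"z": 30,"rz": -1.17,"fingers": -0.5}], force=20)

```text
invalid input at $.moves[0]: expected keys x, y, z, rx, ry, rz, fingers
```

Request:
drive_tool(moves=[{"x": 648,"y": -471,"z": 30,"rx": 0,"ry": 0,"rz": -1.17,"fingers": -0.5},{"x": 648,"y": -471,"z": 30,"rx": 0,"ry": 0,"rz": -1.17,"fingers": -0.5},{"x": 648,"y": -471,"z": 30,"rx": 0,"ry": 0,"rz": -1.17,"fingers": -0.5},{"x": 648,"y": -471,"z": 30,"rx": 0,"ry": 0,"rz": -1.17,"fingers": -0.5},{"x": 648,"y": -471,"z": 30,"rx": 0,"ry": 0,"rz": -1.17,"fingers": -0.5},{"x": 648,"y": -471,"z": 30,"rx": 0,"ry": 0,"rz": -1.17,"fingers": -0.5},{"x": 648,"y": -471,"z": 30,"rx": 0,"ry": 0,"rz": -1.17,"fingers": -0.5},{"x": 648,"y": -471,"z": 30,"rx": 0,"ry": 0,"rz": -1.17,"fingers": -0.5},{"x": 648,"y": -471,"z": 30,"rx": 0,"ry": 0,"rz": -1.17,"fingers": -0.5},{"x": 648,"y": -471,"z": 30,"rx": 0,"ry": 0,"rz": -1.17,"fingers": -0.5},{"x": 648,"y": -471,"z": 30,"rx": 0,"ry": 0,"rz": -1.17,"fingers": -0.5},{"x": 648,"y": -471,"z": 30,"rx": 0,"ry": 0,"rz": -1.17,"fingers": -0.5},{"x": 648,"y": -471,"z": 30,"rx": 0,"ry": 0,"rz": -1.17,"fingers": -0.5},{"x": 648,"y": -471,"z": 30,"rx": 0,"ry": 0,"rz": -1.17,"fingers": -0.5},{"x": 648,"y": -471,"z": 30,"rx": 0,"ry": 0,"rz": -1.17,"fingers": -0.5},{"x": 648,"y": -471,"z": 30,"rx": 0,"ry": 0,"rz": -1.17,"fingers": -0.5},{"x": 648,"y": -471,"z": 30,"rx": 0,"ry": 0,"rz": -1.17,"fingers": -0.5},{"x": 648,"y": -471,"z": 30,"rx": 0,"ry": 0,"rz": -1.17,"fingers": -0.5}], force=20)

```text
time_s: 2.35
tool_pos: [0.6664, 0.087, 0.2009]
tool_rot: [180.0, 0.0, 89.9]
force: [0.2, 0.8, 0.1]
grip_width: 0.0657
grasp_force: 0.0
```

Run:
```python
from cell import vision
import cv2,numpy as np
a=vision.read_camera('side')['image'];b=vision.read_camera('wrist');np.savez('pics/w1.npz',**b);print((-b['R'].T@b['t']).round(3),b['R'].round(2).tolist(),b['fx'])
m=np.hstack([a,b['image']])[:,:,::-1];cv2.imwrite('pics/m1.png',cv2.resize(m,(800,300),interpolation=cv2.INTER_AREA))
```

```text
[0.667 0.172 0.354] [[1.0, -0.0, 0.0], [-0.0, -0.95, 0.31], [0.0, -0.31, -0.95]] 333.2871823808958
```

View pics/m1.png

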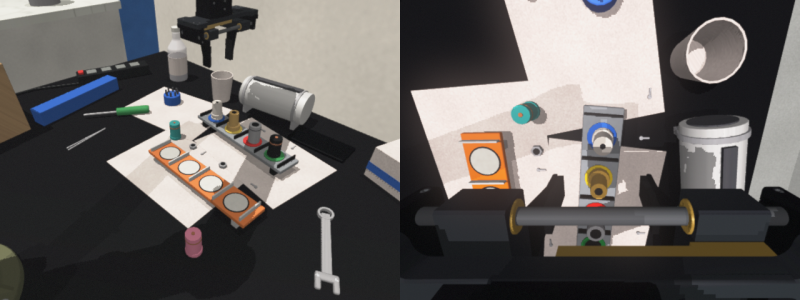

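The montage shows the gripper above the ceramic part, fingers straddling it across the row. The white cylinder at (712,150) stays clear of the body. Descending to grasp the stem above the ribs.

Request:
drive_tool(moves=[{"x": 0,"y": 0,"z": 60,"rx": 0,"ry": 0,"rz": 0,"fingers": -0.5},{"x": 0,"y": 0,"z": 110,"rx": 0,"ry": 0,"rz": 0,"fingers": -0.5},{"x": 0,"y": 0,"z": 135,"rx": 0,"ry": 0,"rz": 0,"fingers": -0.5},{"x": 0,"y": 0,"z": 143,"rx": 0,"ry": 0,"rz": 0,"fingers": -0.5},{"x": 0,"y": 0,"z": 143,"rx": 0,"ry": 0,"rz": 0,"fingers": -0.5},{"x": 0,"y": 0,"z": 143,"rx": 0,"ry": 0,"rz": 0,"fingers": 1},{"x": 0,"y": 0,"z": 143,"rx": 0,"ry": 0,"rz": 0,"fingers": 1},{"x": 0,"y": 0,"z": 143,"rx": 0,"ry": 0,"rz": 0,"fingers": 1},{"x": 0,"y": 0,"z": 143,"rx": 0,"ry": 0,"rz": 0,"fingers": 1},{"x": 0,"y": 0,"z": 143,"rx": 0,"ry": 0,"rz": 0,"fingers": 1},{"x": 0,"y": 0,"z": 143,"rx": 0,"ry": 0,"rz": 0,"fingers": 1}], force=15)

```text
time_s: 3.82
tool_pos: [0.6666, 0.0879, 0.0577]
tool_rot: [180.0, 0.0, 90.0]
force: [0.8, -0.3, 0.9]
grip_width: 0.0279
grasp_force: 15.0
```

Request:
drive_tool(moves=[{"x": 0,"y": 0,"z": -30,"rx": 0,"ry": 0,"rz": 0,"fingers": 1},{"x": 0,"y": 0,"z": -70,"rx": 0,"ry": 0,"rz": 0,"fingers": 1},{"x": -40,"y": -30,"z": -70,"rx": 0,"ry": 0,"rz": 0,"fingers": 1},{"x": -88,"y": -66,"z": -70,"rx": 0,"ry": 0,"rz": 0,"fingers": 1},{"x": -136,"y": -102,"z": -70,"rx": 0,"ry": 0,"rz": 0,"fingers": 1},{"x": -184,"y": -138,"z": -70,"rx": 0,"ry": 0,"rz": 0,"fingers": 1},{"x": -228,"y": -172,"z": -70,"rx": 0,"ry": 0,"rz": 0,"fingers": 1},{"x": -250,"y": -188,"z": -70,"rx": 0,"ry": 0,"rz": 0,"fingers": 1},{"x": -257,"y": -193.5,"z": -70,"rx": 0,"ry": 0,"rz": 0,"fingers": 1},{"x": -257,"y": -193.5,"z": -70,"rx": 0,"ry": 0,"rz": 0,"fingers": 1},{"x": -257,"y": -193.5,"z": -70,"rx": 0,"ry": 0,"rz": 0,"fingers": 1},{"x": -257,"y": -193.5,"z": -70,"rx": 0,"ry": 0,"rz": 0,"fingers": 1}])

```text
time_s: 5.32
tool_pos: [0.4737, -0.1676, 0.1275]
tool_rot: [180.0, -0.0, 90.1]
force: [0.2, 0.4, -1.5]
grip_width: 0.0274
grasp_force: 15.0
```

Run:
```python
from cell import sensors,vision
import cv2,numpy as np
ps=np.array([sensors.get_obs()['tool_pos'] for _ in range(5)]);print(ps.round(4))
a=vision.read_camera('side')['image'][150:390,230:550];b=vision.read_camera('top')['image'][180:420,300:620]
cv2.imwrite('pics/m2.png',cv2.resize(np.hstack([a,b])[:,:,::-1],(800,300)))
```

```text
[[ 0.4737 -0.1676  0.1275]
 [ 0.4737 -0.1676  0.1275]
 [ 0.4737 -0.1676  0.1275]
 [ 0.4737 -0.1676  0.1275]
 [ 0.4737 -0.1676  0.1275]]
```

View pics/m2.png

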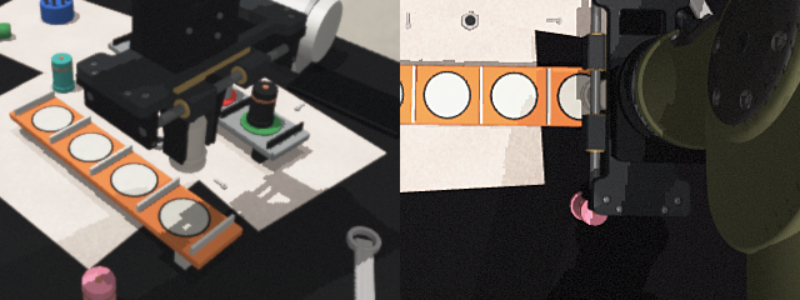

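The ceramic part hangs upright over the rightmost circle (side half, about (187,215)). The body stays above the pink decoy. Lowering.

Request:
drive_tool(moves=[{"x": 0,"y": 0,"z": 40,"rx": 0,"ry": 0,"rz": 0,"fingers": 1},{"x": 0,"y": 0,"z": 62,"rx": 0,"ry": 0,"rz": 0,"fingers": 1},{"x": 0,"y": 0,"z": 70,"rx": 0,"ry": 0,"rz": 0,"fingers": 1},{"x": 0,"y": 0,"z": 72.5,"rx": 0,"ry": 0,"rz": 0,"fingers": 1},{"x": 0,"y": 0,"z": 72.5,"rx": 0,"ry": 0,"rz": 0,"fingers": 1},{"x": 0,"y": 0,"z": 72.5,"rx": 0,"ry": 0,"rz": 0,"fingers": 1}])

```text
time_s: 6.18
tool_pos: [0.4736, -0.1693, 0.0559]
tool_rot: [179.9, 0.1, 90.0]
force: [0.8, 1.0, -1.6]
grip_width: 0.0274
grasp_force: 15.0
```

Request:
drive_tool(moves=[{"x": 0,"y": 0,"z": 0.5,"rx": 0,"ry": 0,"rz": 0,"fingers": 1},{"x": 0,"y": 0,"z": 0.5,"rx": 0,"ry": 0,"rz": 0,"fingers": -0.4},{"x": 0,"y": 0,"z": 0.5,"rx": 0,"ry": 0,"rz": 0,"fingers": -0.4},{"x": 0,"y": 0,"z": 0.5,"rx": 0,"ry": 0,"rz": 0,"fingers": -0.4},{"x": 0,"y": 0,"z": 0.5,"rx": 0,"ry": 0,"rz": 0,"fingers": -0.4},{"x": 0,"y": 0,"z": 0.5,"rx": 0,"ry": 0,"rz": 0,"fingers": -0.4},{"x": 0,"y": 0,"z": -30,"rx": 0,"ry": 0,"rz": 0,"fingers": -0.4},{"x": 0,"y": 0,"z": -75,"rx": 0,"ry": 0,"rz": 0,"fingers": -0.4},{"x": 187,"y": 187,"z": -75,"rx": 0,"ry": 0,"rz": 0,"fingers": -0.4},{"x": 187,"y": 187,"z": -75,"rx": 0,"ry": 0,"rz": 0,"fingers": -0.4},{"x": 187,"y": 187,"z": -75,"rx": 0,"ry": 0,"rz": 0,"fingers": -0.4},{"x": 187,"y": 187,"z": -75,"rx": 0,"ry": 0,"rz": 0,"fingers": -0.4},{"x": 187,"y": 187,"z": -75,"rx": 0,"ry": 0,"rz": 0,"fingers": -0.4},{"x": 187,"y": 187,"z": -75,"rx": 0,"ry": 0,"rz": 0,"fingers": -0.4},{"x": 187,"y": 187,"z": -75,"rx": 0,"ry": 0,"rz": 0,"fingers": -0.4}])

```text
time_s: 8.05
tool_pos: [0.6592, 0.0156, 0.1298]
tool_rot: [-179.9, 0.1, 89.9]
force: [0.2, 0.3, 0.3]
grip_width: 0.0609
grasp_force: 0.0
```

Run:
```python
from cell import sensors,vision
import cv2,numpy as np
a=vision.read_camera('side')['image'][110:350,230:550];b=vision.read_camera('top')['image'][60:300,200:520]
cv2.imwrite('pics/m3.png',cv2.resize(np.hstack([a,b])[:,:,::-1],(800,300)))
```

```text
(no output)
```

View pics/m3.png

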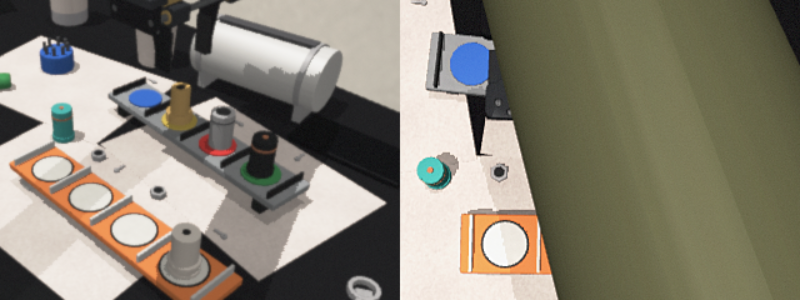

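The ceramic part stands upright inside the rightmost circle (side half, (183,255)). Next, the brass lens at (180,105).

Request:
drive_tool(moves=[{"x": 0,"y": 0,"z": 40,"rx": 0,"ry": 0,"rz": 0,"fingers": -0.4},{"x": 0,"y": 0,"z": 65,"rx": 0,"ry": 0,"rz": 0,"fingers": -0.4},{"x": 0,"y": 0,"z": 72.5,"rx": 0,"ry": 0,"rz": 0,"fingers": -0.4},{"x": 0,"y": 0,"z": 72.5,"rx": 0,"ry": 0,"rz": 0,"fingers": -0.4},{"x": 0,"y": 0,"z": 72.5,"rx": 0,"ry": 0,"rz": 0,"fingers": 1},{"x": 0,"y": 0,"z": 72.5,"rx": 0,"ry": 0,"rz": 0,"fingers": 1},{"x": 0,"y": 0,"z": 72.5,"rx": 0,"ry": 0,"rz": 0,"fingers": 1},{"x": 0,"y": 0,"z": 72.5,"rx": 0,"ry": 0,"rz": 0,"fingers": 1},{"x": 0,"y": 0,"z": 72.5,"rx": 0,"ry": 0,"rz": 0,"fingers": 1},{"x": 0,"y": 0,"z": 72.5,"rx": 0,"ry": 0,"rz": 0,"fingers": 1}])

```text
time_s: 9.4
tool_pos: [0.6603, 0.018, 0.0578]
tool_rot: [180.0, 0.0, 90.0]
force: [0.3, 0.4, 1.0]
grip_width: 0.0253
grasp_force: 15.0
```

Request:
drive_tool(moves=[{"x": 0,"y": 0,"z": -30,"rx": 0,"ry": 0,"rz": 0,"fingers": 1},{"x": 0,"y": 0,"z": -70,"rx": 0,"ry": 0,"rz": 0,"fingers": 1},{"x": -20,"y": -32,"z": -70,"rx": 0,"ry": 0,"rz": 0,"fingers": 1},{"x": -50,"y": -82,"z": -70,"rx": 0,"ry": 0,"rz": 0,"fingers": 1},{"x": -80,"y": -131,"z": -70,"rx": 0,"ry": 0,"rz": 0,"fingers": 1},{"x": -104,"y": -170,"z": -70,"rx": 0,"ry": 0,"rz": 0,"fingers": 1},{"x": -113,"y": -185,"z": -70,"rx": 0,"ry": 0,"rz": 0,"fingers": 1},{"x": -115,"y": -188,"z": -70,"rx": 0,"ry": 0,"rz": 0,"fingers": 1},{"x": -115,"y": -188,"z": -70,"rx": 0,"ry": 0,"rz": 0,"fingers": 1},{"x": -115,"y": -188,"z": -70,"rx": 0,"ry": 0,"rz": 0,"fingers": 1},{"x": -115,"y": -188,"z": -30,"rx": 0,"ry": 0,"rz": 0,"fingers": 1},{"x": -115,"y": -188,"z": -8,"rx": 0,"ry": 0,"rz": 0,"fingers": 1},{"x": -115,"y": -188,"z": 0,"rx": 0,"ry": 0,"rz": 0,"fingers": 1},{"x": -115,"y": -188,"z": 3,"rx": 0,"ry": 0,"rz": 0,"fingers": 1},{"x": -115,"y": -188,"z": 3,"rx": 0,"ry": 0,"rz": 0,"fingers": 1},{"x": -115,"y": -188,"z": 3,"rx": 0,"ry": 0,"rz": 0,"fingers": 1}])

```text
time_s: 11.4
tool_pos: [0.4727, -0.0972, 0.0553]
tool_rot: [179.9, 0.0, 90.0]
force: [0.1, 0.7, -2.7]
grip_width: 0.0256
grasp_force: 15.0
```

Request:
drive_tool(moves=[{"x": 0,"y": 0,"z": 0,"rx": 0,"ry": 0,"rz": 0,"fingers": -0.4},{"x": 0,"y": 0,"z": 0,"rx": 0,"ry": 0,"rz": 0,"fingers": -0.4},{"x": 0,"y": 0,"z": 0,"rx": 0,"ry": 0,"rz": 0,"fingers": -0.4},{"x": 0,"y": 0,"z": 0,"rx": 0,"ry": 0,"rz": 0,"fingers": -0.4},{"x": 0,"y": 0,"z": 0,"rx": 0,"ry": 0,"rz": 0,"fingers": -0.4},{"x": 0,"y": 0,"z": -30,"rx": 0,"ry": 0,"rz": 0,"fingers": -0.4},{"x": 0,"y": 0,"z": -75,"rx": 0,"ry": 0,"rz": 0,"fingers": -0.4},{"x": 40,"y": 183.5,"z": -75,"rx": 0,"ry": 0,"rz": 0,"fingers": -0.4},{"x": 40,"y": 183.5,"z": -75,"rx": 0,"ry": 0,"rz": 0,"fingers": -0.4},{"x": 40,"y": 183.5,"z": -75,"rx": 0,"ry": 0,"rz": 0,"fingers": -0.4},{"x": 40,"y": 183.5,"z": -75,"rx": 0,"ry": 0,"rz": 0,"fingers": -0.4},{"x": 40,"y": 183.5,"z": -75,"rx": 0,"ry": 0,"rz": 0,"fingers": -0.4},{"x": 40,"y": 183.5,"z": -75,"rx": 0,"ry": 0,"rz": 0,"fingers": -0.4},{"x": 40,"y": 183.5,"z": -75,"rx": 0,"ry": 0,"rz": 0,"fingers": -0.4}])

```text
time_s: 13.15
tool_pos: [0.6548, -0.0579, 0.1306]
tool_rot: [179.9, 0.1, 89.9]
force: [0.2, 0.5, 0.1]
grip_width: 0.0609
grasp_force: 0.0
```

Run:
```python
from cell import vision
import cv2
a=vision.read_camera('side')['image'][110:350,230:550]
cv2.imwrite('pics/m4.png',cv2.resize(a[:,:,::-1],(640,480)))
```

```text
(no output)
```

View pics/m4.png

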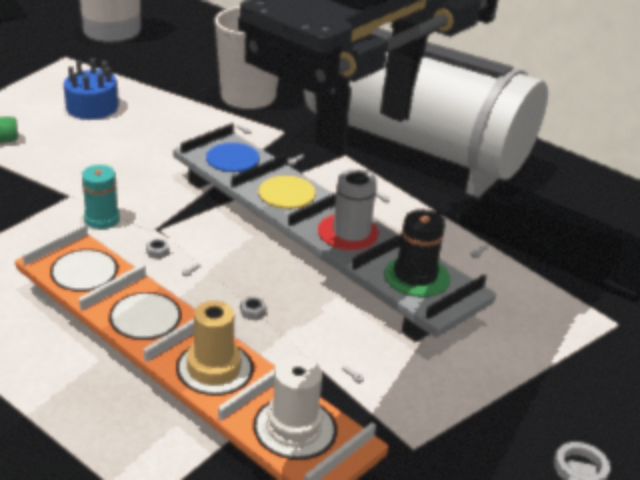

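The brass lens (215,345) and the ceramic part (297,410) stand upright in their circles. Next, the steel sleeve at (355,200).

Request:
drive_tool(moves=[{"x": 0,"y": 0,"z": 40,"rx": 0,"ry": 0,"rz": 0,"fingers": -0.4},{"x": 0,"y": 0,"z": 65,"rx": 0,"ry": 0,"rz": 0,"fingers": -0.4},{"x": 0,"y": 0,"z": 72,"rx": 0,"ry": 0,"rz": 0,"fingers": -0.4},{"x": 0,"y": 0,"z": 72,"rx": 0,"ry": 0,"rz": 0,"fingers": -0.4},{"x": 0,"y": 0,"z": 72,"rx": 0,"ry": 0,"rz": 0,"fingers": 1},{"x": 0,"y": 0,"z": 72,"rx": 0,"ry": 0,"rz": 0,"fingers": 1},{"x": 0,"y": 0,"z": 72,"rx": 0,"ry": 0,"rz": 0,"fingers": 1},{"x": 0,"y": 0,"z": 72,"rx": 0,"ry": 0,"rz": 0,"fingers": 1},{"x": 0,"y": 0,"z": 72,"rx": 0,"ry": 0,"rz": 0,"fingers": 1},{"x": 0,"y": 0,"z": 72,"rx": 0,"ry": 0,"rz": 0,"fingers": 1}])

```text
time_s: 14.45
tool_pos: [0.6557, -0.0571, 0.0578]
tool_rot: [180.0, 0.0, 90.0]
force: [-0.0, 0.3, 2.1]
grip_width: 0.0299
grasp_force: 15.0
```

Request:
drive_tool(moves=[{"x": 0,"y": 0,"z": -30,"rx": 0,"ry": 0,"rz": 0,"fingers": 1},{"x": 0,"y": 0,"z": -70,"rx": 0,"ry": 0,"rz": 0,"fingers": 1},{"x": 6,"y": -32,"z": -70,"rx": 0,"ry": 0,"rz": 0,"fingers": 1},{"x": 14,"y": -82,"z": -70,"rx": 0,"ry": 0,"rz": 0,"fingers": 1},{"x": 22,"y": -131,"z": -70,"rx": 0,"ry": 0,"rz": 0,"fingers": 1},{"x": 29,"y": -168,"z": -70,"rx": 0,"ry": 0,"rz": 0,"fingers": 1},{"x": 32,"y": -181,"z": -70,"rx": 0,"ry": 0,"rz": 0,"fingers": 1},{"x": 32,"y": -184,"z": -70,"rx": 0,"ry": 0,"rz": 0,"fingers": 1},{"x": 32,"y": -184,"z": -70,"rx": 0,"ry": 0,"rz": 0,"fingers": 1},{"x": 32,"y": -184,"z": -70,"rx": 0,"ry": 0,"rz": 0,"fingers": 1},{"x": 32,"y": -184,"z": -30,"rx": 0,"ry": 0,"rz": 0,"fingers": 1},{"x": 32,"y": -184,"z": -8,"rx": 0,"ry": 0,"rz": 0,"fingers": 1},{"x": 32,"y": -184,"z": 0,"rx": 0,"ry": 0,"rz": 0,"fingers": 1},{"x": 32,"y": -184,"z": 3,"rx": 0,"ry": 0,"rz": 0,"fingers": 1},{"x": 32,"y": -184,"z": 3,"rx": 0,"ry": 0,"rz": 0,"fingers": 1},{"x": 32,"y": -184,"z": 3,"rx": 0,"ry": 0,"rz": 0,"fingers": 1}])

```text
time_s: 16.45
tool_pos: [0.4722, -0.0251, 0.0553]
tool_rot: [179.9, 0.0, 90.0]
force: [0.3, -0.8, -0.6]
grip_width: 0.0291
grasp_force: 15.0
```

Request:
drive_tool(moves=[{"x": 0,"y": 0,"z": 0,"rx": 0,"ry": 0,"rz": 0,"fingers": -0.4},{"x": 0,"y": 0,"z": 0,"rx": 0,"ry": 0,"rz": 0,"fingers": -0.4},{"x": 0,"y": 0,"z": 0,"rx": 0,"ry": 0,"rz": 0,"fingers": -0.4},{"x": 0,"y": 0,"z": 0,"rx": 0,"ry": 0,"rz": 0,"fingers": -0.4},{"x": 0,"y": 0,"z": 0,"rx": 0,"ry": 0,"rz": 0,"fingers": -0.4},{"x": 0,"y": 0,"z": -30,"rx": 0,"ry": 0,"rz": 0,"fingers": -0.4},{"x": 0,"y": 0,"z": -75,"rx": 0,"ry": 0,"rz": 0,"fingers": -0.4},{"x": -100.5,"y": 177.5,"z": -75,"rx": 0,"ry": 0,"rz": 0,"fingers": -0.4},{"x": -100.5,"y": 177.5,"z": -75,"rx": 0,"ry": 0,"rz": 0,"fingers": -0.4},{"x": -100.5,"y": 177.5,"z": -75,"rx": 0,"ry": 0,"rz": 0,"fingers": -0.4},{"x": -100.5,"y": 177.5,"z": -75,"rx": 0,"ry": 0,"rz": 0,"fingers": -0.4},{"x": -100.5,"y": 177.5,"z": -75,"rx": 0,"ry": 0,"rz": 0,"fingers": -0.4},{"x": -100.5,"y": 177.5,"z": -75,"rx": 0,"ry": 0,"rz": 0,"fingers": -0.4},{"x": -100.5,"y": 177.5,"z": -75,"rx": 0,"ry": 0,"rz": 0,"fingers": -0.4}])

```text
time_s: 18.2
tool_pos: [0.6482, -0.1246, 0.13]
tool_rot: [-180.0, 0.0, 90.1]
force: [0.1, 0.0, 0.1]
grip_width: 0.0609
grasp_force: 0.0
```

Run:
```python
from cell import vision
import cv2
a=vision.read_camera('side')['image'][110:350,230:550]
cv2.imwrite('pics/m5.png',cv2.resize(a[:,:,::-1],(640,480)))
```

```text
(no output)
```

View pics/m5.png

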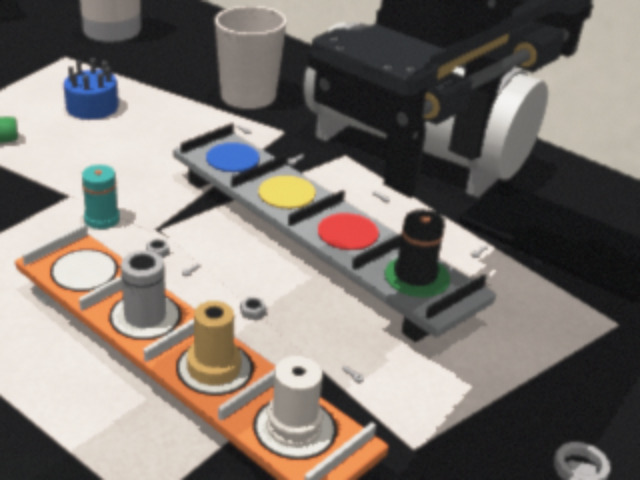

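The steel sleeve (143,290) stands in circle 2. Next, the black holder at (420,255).

Request:
drive_tool(moves=[{"x": 0,"y": 0,"z": 40,"rx": 0,"ry": 0,"rz": 0,"fingers": -0.4},{"x": 0,"y": 0,"z": 65,"rx": 0,"ry": 0,"rz": 0,"fingers": -0.4},{"x": 0,"y": 0,"z": 72,"rx": 0,"ry": 0,"rz": 0,"fingers": -0.4},{"x": 0,"y": 0,"z": 72,"rx": 0,"ry": 0,"rz": 0,"fingers": -0.4},{"x": 0,"y": 0,"z": 72,"rx": 0,"ry": 0,"rz": 0,"fingers": 1},{"x": 0,"y": 0,"z": 72,"rx": 0,"ry": 0,"rz": 0,"fingers": 1},{"x": 0,"y": 0,"z": 72,"rx": 0,"ry": 0,"rz": 0,"fingers": 1},{"x": 0,"y": 0,"z": 72,"rx": 0,"ry": 0,"rz": 0,"fingers": 1},{"x": 0,"y": 0,"z": 72,"rx": 0,"ry": 0,"rz": 0,"fingers": 1},{"x": 0,"y": 0,"z": 72,"rx": 0,"ry": 0,"rz": 0,"fingers": 1}])

```text
time_s: 19.5
tool_pos: [0.6491, -0.1256, 0.0578]
tool_rot: [180.0, 0.0, 90.0]
force: [0.0, -0.3, 1.8]
grip_width: 0.0285
grasp_force: 15.0
```

Request:
drive_tool(moves=[{"x": 0,"y": 0,"z": -30,"rx": 0,"ry": 0,"rz": 0,"fingers": 1},{"x": 0,"y": 0,"z": -70,"rx": 0,"ry": 0,"rz": 0,"fingers": 1},{"x": 30,"y": -31,"z": -70,"rx": 0,"ry": 0,"rz": 0,"fingers": 1},{"x": 70,"y": -72,"z": -70,"rx": 0,"ry": 0,"rz": 0,"fingers": 1},{"x": 110,"y": -114,"z": -70,"rx": 0,"ry": 0,"rz": 0,"fingers": 1},{"x": 148,"y": -153,"z": -70,"rx": 0,"ry": 0,"rz": 0,"fingers": 1},{"x": 168,"y": -174,"z": -70,"rx": 0,"ry": 0,"rz": 0,"fingers": 1},{"x": 172.5,"y": -178.5,"z": -70,"rx": 0,"ry": 0,"rz": 0,"fingers": 1},{"x": 172.5,"y": -178.5,"z": -70,"rx": 0,"ry": 0,"rz": 0,"fingers": 1},{"x": 172.5,"y": -178.5,"z": -70,"rx": 0,"ry": 0,"rz": 0,"fingers": 1},{"x": 172.5,"y": -178.5,"z": -30,"rx": 0,"ry": 0,"rz": 0,"fingers": 1},{"x": 172.5,"y": -178.5,"z": -8,"rx": 0,"ry": 0,"rz": 0,"fingers": 1},{"x": 172.5,"y": -178.5,"z": 0,"rx": 0,"ry": 0,"rz": 0,"fingers": 1},{"x": 172.5,"y": -178.5,"z": 3,"rx": 0,"ry": 0,"rz": 0,"fingers": 1},{"x": 172.5,"y": -178.5,"z": 3,"rx": 0,"ry": 0,"rz": 0,"fingers": 1},{"x": 172.5,"y": -178.5,"z": 3,"rx": 0,"ry": 0,"rz": 0,"fingers": 1}])

```text
time_s: 21.5
tool_pos: [0.4712, 0.0469, 0.0552]
tool_rot: [179.9, 0.0, 90.0]
force: [-0.0, 0.1, -0.9]
grip_width: 0.0282
grasp_force: 15.0
```

Request:
drive_tool(moves=[{"x": 0,"y": 0,"z": 0,"rx": 0,"ry": 0,"rz": 0,"fingers": -0.4},{"x": 0,"y": 0,"z": 0,"rx": 0,"ry": 0,"rz": 0,"fingers": -0.4},{"x": 0,"y": 0,"z": 0,"rx": 0,"ry": 0,"rz": 0,"fingers": -0.4},{"x": 0,"y": 0,"z": 0,"rx": 0,"ry": 0,"rz": 0,"fingers": -0.4},{"x": 0,"y": 0,"z": 0,"rx": 0,"ry": 0,"rz": 0,"fingers": -0.4},{"x": 0,"y": 0,"z": -30,"rx": 0,"ry": 0,"rz": 0,"fingers": -0.4},{"x": 0,"y": 0,"z": -75,"rx": 0,"ry": 0,"rz": 0,"fingers": -0.4},{"x": 0,"y": 0,"z": -130,"rx": 0,"ry": 0,"rz": 0,"fingers": -0.4},{"x": 350,"y": 0,"z": -130,"rx": 0,"ry": 0,"rz": 0,"fingers": -0.4},{"x": 350,"y": 0,"z": -130,"rx": 0,"ry": 0,"rz": 0,"fingers": -0.4},{"x": 350,"y": 0,"z": -130,"rx": 0,"ry": 0,"rz": 0,"fingers": -0.4},{"x": 350,"y": 0,"z": -130,"rx": 0,"ry": 0,"rz": 0,"fingers": -0.4},{"x": 350,"y": 0,"z": -130,"rx": 0,"ry": 0,"rz": 0,"fingers": -0.4},{"x": 350,"y": 0,"z": -130,"rx": 0,"ry": 0,"rz": 0,"fingers": -0.4},{"x": 350,"y": 0,"z": -130,"rx": 0,"ry": 0,"rz": 0,"fingers": -0.4},{"x": 350,"y": 0,"z": -130,"rx": 0,"ry": 0,"rz": 0,"fingers": -0.4}])

```text
time_s: 23.5
tool_pos: [0.4707, 0.396, 0.1841]
tool_rot: [-180.0, 0.1, 90.0]
force: [0.1, -1.1, 0.3]
grip_width: 0.0607
grasp_force: 0.0
```

Run:
```python
from cell import vision
import cv2,numpy as np
a=vision.read_camera('side')['image'][110:350,180:500];b=vision.read_camera('top')['image'][180:300,230:500]
cv2.imwrite('pics/m6.png',np.vstack([cv2.resize(b[:,:,::-1],(560,249),interpolation=cv2.INTER_CUBIC),cv2.resize(a[40:190,:,::-1],(560,262))]))
```

```text
(no output)
```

View pics/m6.png

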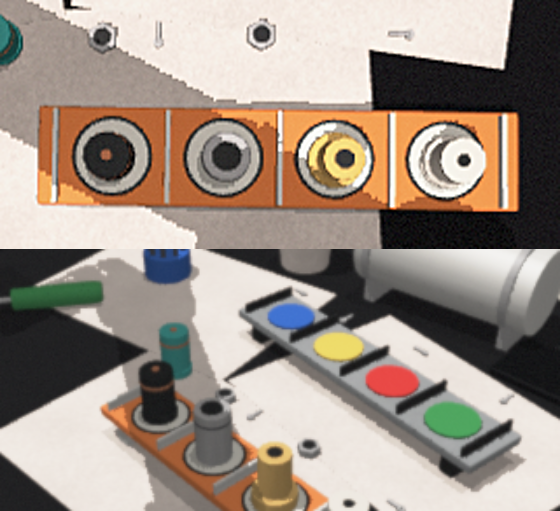

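All four stand upright in their circles in the top crop: black (112,155), steel (224,157), brass (335,160), ceramic (446,160). Allowing for parallax, their tops are within about 1.5 mm of centre. The order is the reverse of the pads (blue, yellow, red, green), and the gripper is clear.

```bash
python3 -c "
from cell import workorder
print(workorder.sign_off())"
```

```text
the job is handed in; nothing more can be done
None
```

All four parts stand upright and released in their circles on the assembly rack in reverse order (left to right: black holder, steel sleeve, brass lens, ceramic insulator), and the job was handed in at about 24 s.

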